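# Seal the snack tub in the home cinema

## Task

On the snack counter of the home cinema, the lid of the oblong tub is sitting proud on its gasket. Press the lid down at its corners, one point after another and not all at once in the middle, until it sits flush on the rim all round. Leave the tub standing about where it is, and do not shift the square tub or the glass tumbler.

Things in the scene. Friction and masses are not known exactly. Their poses are not given: they have to be found in the camera images.
- tub: Oblong white tub, 0.9 kg, loose on the counter: 196 mm (x) by 146 mm (y) over the rim, rim top 100 mm above its origin, the centre of its underside. A black rubber gasket piece stands 8 mm above the rim at each corner, under the lid; it gives way at about 11 N, slides down level with the rim and stays where it was pushed.
- lid: Its loose bamboo lid, 0.22 kg, a board 196 x 146 x 10 mm, axes as the tub's, with a centring plug below. Origin: centre of the board's underside, 107 to 108 mm above the tub's origin at the start, 100 when flush. Round pads 84 mm (x) and 59 mm (y) from the centre mark where to press. The lid is rigid: pressing one corner home rocks it, the far one may rise. A corner stops dead at the rim.
- square_tub: Bystander: square white tub of the same make, 126 x 126 mm, 105 mm tall with its bamboo lid already fully seated. Origin: centre of its underside.
- tumbler: Bystander: empty drinking glass, 72 mm across the mouth, 110 mm tall, standing towards the back of the counter. Origin: centre of its underside.

How it is judged:
By the outcome, as a careful person would: the job done as asked, in the order asked, and still so for the second after the job is handed in, with the robot touching nothing.
It also fails if it takes over 40 s, if anything falls off the work surface, if the arm or the gripper's body presses on something with over 40 N, if the wrist force passes 120 N, or if a joint passes its speed limit or range.

## Robot

A 7-joint arm with a two-finger parallel gripper is mounted at the origin on the work surface. World frame = base frame: x ahead of the robot, y to its left, z up, the work surface at z = 0. Lengths are in m, angles in rad, forces in N, time in s.
With the tool pointing down it reaches from about 0.425 to 0.825 m from the base axis. Payload 3.6 kg.
Tool frame: the origin (TCP) lies midway between the tips of the shut fingers; the grasp point (between the pads) lies 19 mm behind it (manip.pinch_z is the distance from the TCP to the grasp point, in m); z points along the fingers, y is the line along which they close (so a half turn about z gives the same grasp; the last joint's range is limited). The gripper opens to 85 mm and grips with 20 to 120 N. Pads are 22 mm wide; open, the fingers measure 114 mm over their backs; the gripper's body (76 mm by 85 mm) begins 54 mm behind the grasp point. The pads swing forward as they close: fully open they stand 13 mm farther back than shut.
Start: joints at [-1.22, 0.615, -0.013, 1.423, 0.008, 1.103, -0.04], TCP at [0.239, 0.604, 0.231] pointing down, gripper open.
Joint ranges: [-3.12, 3.12], [-0.3, 2.06], [-1.34, 1.32], [0.26, 2.42], [-1.36, 4.5], [0.01, 1.98], [-2.84, 2.84]. Speed limits (rad/s): [2.79, 2.79, 3.14, 3.14, 3.14, 3.14, 3.14].

## Interface

Orientations are given as a rotation vector (axis times angle).
In Python, from bench import manip gives the robot as it stands.
- The arm moves only by the tool move_arm, never from a script. Its argument "series" is a list that holds one entry, the list of rows, each a list of 7 numbers: the shift along the tool's x, y, z in m, then the turn, a rotation vector about the tool's x, y, z in degrees, then the opening, from 0 (shut) to 1 (fully open). In form: [[[x, y, z, ax, ay, az, grip], ...]]. A call has 1 to 20 rows; each row shifts and turns the commanded pose from where the row before left it, along the tool's axes as they then stand; what a row does not reach is not made up. A row lasts 1/12 s, in which the tool goes at most 41.7 mm and 7.16 degrees, less where a joint would pass 70% of its speed; a pose out of reach is approached as far as the arm can. A call is refused whole if a number of a shift passes 0.0417 or a number of a turn 7.16, either way. A call with a gripper value outside its range is refused whole. The fingers move at their own pace and stop on an object; "squeeze" is the grip in N (left out, the last holds). Time passes only in rows, so rows that do not move let the fingers close. It gives the time, the measured TCP pose, the force, the opening and the grip force at its end, in the units of the state.
- manip.get_state(): the state, without advancing time (a new reading comes with each control period).
- manip.capture(name): name is "side" or "top" or "wrist"; returns the picture (420x560x3 uint8, red, green, blue); there is no depth.
- manip.camera_info(name): a dict with "mtx" (3x3 intrinsics, pixels), "eye" and "orientation" of the camera in the world; the wrist camera has in their place "T_tool_cam" (4x4, takes a point from camera to tool coordinates, whose origin is the TCP and whose axes are the flange's). Camera axes: x right, y up, looking along -z (the intrinsics and any distortion apply to the point x, -y, -z); pixel columns grow to the right and rows downward; lengths in m; the calibration is good to about 2 mm. The wrist camera is an equidistant fisheye: a pixel r from the principal point sees the ray r / f radians off the axis. A picture is of the moment at which its call begins: read the wrist's pose just before it. camera_info takes no time and is no camera call.
- manip.job_done(): hands the job in; it is judged then, once.
The state is a dict: "clock": time; "joints": joint angles; "qvel": joint speeds; "effort": joint torques, N m; "tcp_pos": TCP position; "orientation": TCP orientation; "contact_force": force on the tool from outside, world axes, zero at the start; "ft_torque": the same for the moment, N m; "gripper_width": opening from 0.0 (shut) to 1.0 (fully open); "grip_force": force on a finger pad.
Only numpy, scipy, OpenCV 4.12 (cv2) and the standard library are available. Lean on these libraries where they do the work, as an engineer would, in place of code of your own. Each camera call takes 0.05 s, during which the arm holds its last target. There are 200 camera calls.

## Working session

There is one attempt and no reset: what is moved stays moved. The work goes in short steps, Python scripts to look and compute and a tool call to move; the robot and the scene stay as the last step left them, time stands still between calls to the robot, and variables do not carry over. Pictures are saved under pics/ and viewed, at most 10 in all, crops included, and the job is handed in when it is done.

Besides the shell and the picture viewer there is one more tool, called as name(argument=value, ...), one argument or row to a line, values as JSON. move_arm: Moves the arm, as the interface text tells. Its arguments: {"type":"object","properties":{"series":{"type":"array","items":{"type":"array","items":{"type":"array","items":{"type":"number"}}}},"squeeze":{"type":"number"}},"required":["series"]}

```bash
mkdir -p pics
python3 - <<'E'
from bench import manip
import cv2
print(manip.get_state())
for n in("top","side"):
    print(n,manip.camera_info(n)); im=manip.capture(n); cv2.imwrite(f"pics/{n}0.png",im[:,:,::-1])
print(manip.camera_info("wrist"))
E
```

```text
{'clock': 0.0, 'joints': array([-1.22049395,  0.61593132, -0.01262245,  1.42494861,  0.00811591,
        1.10341905, -0.04038808]), 'qvel': array([0.00169342, 0.0002325 , 0.00139314, 0.00056787, 0.0004469 ,
       0.00065484, 0.00080986]), 'effort': array([-6.86330259e-04, -4.69222713e+01,  2.58998601e-01, -1.71035492e+01,
        9.95740324e-03,  9.59506229e-03, -1.09159359e-06]), 'tcp_pos': array([0.23886807, 0.60366424, 0.23011384]), 'orientation': array([-0.58815996, -3.08558678,  0.00411164]), 'contact_force': array([-0.45645946, -1.02643489, -0.25229117]), 'ft_torque': array([-0.00964051,  0.02255502,  0.00594369]), 'grip_force': 0.0, 'gripper_width': 1.0035036811519817}
top {'mtx': array([[396.23073273,   0.        , 284.32177594],
       [  0.        , 396.23073273, 209.99992993],
       [  0.        ,   0.        ,   1.        ]]), 'eye': array([ 0.57398745, -0.00683757,  0.77080543]), 'orientation': array([ 0.07390944, -0.08324953, -1.59038237])}
side {'mtx': array([[409.92801994,   0.        , 284.76041398],
       [  0.        , 409.92801994, 208.49133225],
       [  0.        ,   0.        ,   1.        ]]), 'eye': array([0.58492119, 0.54072828, 0.57952808]), 'orientation': array([ 0.0535672 , -1.25779805, -2.79481229])}
{'mtx': array([[325.1922621 ,   0.        , 280.33117179],
       [  0.        , 325.1922621 , 209.37758131],
       [  0.        ,   0.        ,   1.        ]]), 'T_tool_cam': array([[ 1.45646567e-04,  9.51136698e-01,  3.08770077e-01,
         7.87173266e-02],
       [ 9.99999429e-01,  1.88320630e-04, -1.05180252e-03,
         8.67706836e-04],
       [-1.05855576e-03,  3.08770054e-01, -9.51136128e-01,
        -1.43867345e-01],
       [ 0.00000000e+00,  0.00000000e+00,  0.00000000e+00,
         1.00000000e+00]])}
```

View pics/top0.png

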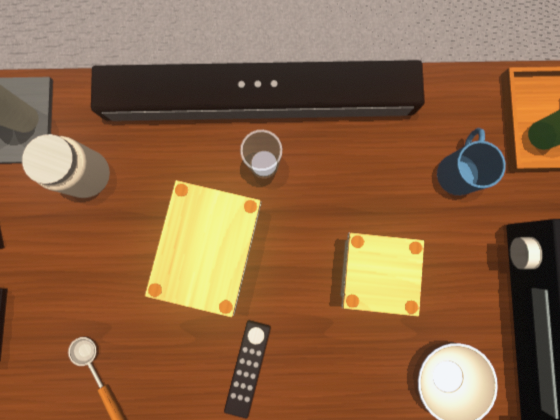

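View pics/side0.png

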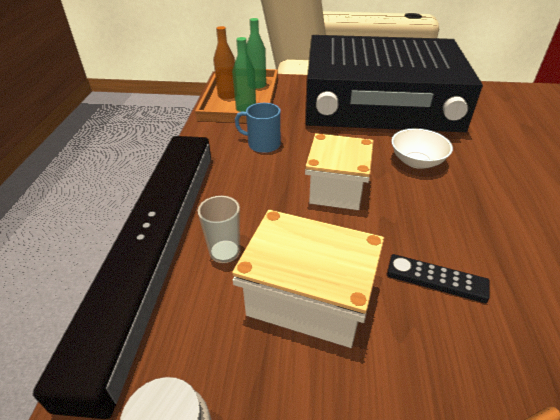

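The top view shows the oblong lid centred near (204,249), with pads at about (181,190), (250,207), (155,290) and (225,307). The side view shows the same lid at about (310,257) and the tumbler just behind it at (222,230). Next I'll measure the pads in both views.

```bash
cat > h.py <<'E'
import numpy as np, cv2
from bench import manip
from scipy.spatial.transform import Rotation as R
def ray(n,uv):
    c=manip.camera_info(n); K=c["mtx"]
    d=np.array([(uv[0]-K[0,2])/K[0,0],-(uv[1]-K[1,2])/K[1,1],-1])
    return np.array(c["eye"]),R.from_rotvec(c["orientation"]).apply(d)
def plane(n,uv,z):
    e,d=ray(n,uv); return e+d*(z-e[2])/d[2]
def tri(u1,u2):
    a,d=ray("top",u1); b,f=ray("side",u2)
    s,t=np.linalg.lstsq(np.c_[d,-f],b-a,rcond=None)[0]
    return (a+s*d+b+t*f)/2, np.linalg.norm(a+s*d-b-t*f)
def pads(im,box):
    x0,y0,x1,y1=box
    hsv=cv2.cvtColor(im,cv2.COLOR_RGB2HSV)
    m=cv2.inRange(hsv,(6,150,180),(18,255,255)); 
    k=np.zeros_like(m);k[y0:y1,x0:x1]=m[y0:y1,x0:x1]
    n,l,s,c=cv2.connectedComponentsWithStats(k)
    return [tuple(c[i].round(1)) for i in range(1,n) if s[i,4]>35],[int(s[i,4]) for i in range(1,n) if s[i,4]>35]
TB=(140,175,265,320); SB=(230,205,390,310)
E
python3 - <<'E'
from h import *
a=cv2.imread("pics/top0.png")[:,:,::-1].copy();b=cv2.imread("pics/side0.png")[:,:,::-1].copy()
p,s=pads(a,TB);q,t=pads(b,SB);print(p,s,q,t)
P={}
for u in p:
    w=plane("top",u,.118); 
    v=min(q,key=lambda v:np.linalg.norm(plane("side",v,.118)-w))
    print(w.round(4),plane("side",v,.118).round(4),tri(u,v))
E
```

```text
[(np.float64(181.1), np.float64(189.6)), (np.float64(249.7), np.float64(206.1)), (np.float64(154.5), np.float64(289.7)), (np.float64(225.1), np.float64(306.4))] [131, 127, 145, 139] [(np.float64(272.9), np.float64(215.5)), (np.float64(373.6), np.float64(239.6)), (np.float64(244.1), np.float64(267.0)), (np.float64(249.0), np.float64(278.1)), (np.float64(300.9), np.float64(292.8)), (np.float64(357.8), np.float64(298.6))] [97, 114, 138, 46, 87, 177]
[0.6769 0.1594 0.118 ] [0.6773 0.1552 0.118 ] (array([0.67640479, 0.15842449, 0.12190769]), np.float64(0.00018154561616615385))
[0.647  0.0458 0.118 ] [0.6471 0.0408 0.118 ] (array([0.6464871 , 0.04545512, 0.12228224]), np.float64(1.783163063131623e-05))
[0.5139 0.2017 0.118 ] [0.5143 0.1975 0.118 ] (array([0.5145934 , 0.20041906, 0.12189071]), np.float64(0.0006908552712807373))
[0.4848 0.0876 0.118 ] [0.4843 0.0832 0.118 ] (array([0.48523177, 0.08701113, 0.12187371]), np.float64(0.00024169113377462954))
```

```bash
cat >> h.py <<'E'
C=dict(A=(.677,.157),B=(.647,.043),C=(.514,.199),D=(.4845,.0855))
def go():
    s=manip.get_state(); r=R.from_rotvec(s["orientation"])
    print("t",round(s["clock"],2),"tcp",s["tcp_pos"].round(4),"F",s["contact_force"].round(1),"w",round(s["gripper_width"],2))
    print("tool z",r.as_matrix()[:,2].round(4),"tool x",r.as_matrix()[:,0].round(4))
    for k,v in C.items(): print(k,(r.inv().apply([*(np.array(v)-s["tcp_pos"][:2]),0])*1e3).round(1),"mm")
E
python3 -c "
from h import *;go()"
```

```text
t 0.1 tcp [0.2389 0.6038 0.2302] F [ 0.9 -0.6 -0.3] w 1.0
tool z [-8.0e-04 -2.2e-03 -1.0e+00] tool x [-0.9299  0.3679 -0.    ]
A [-571.7 -254.3    0.6] mm
B [-585.8 -371.3    0.9] mm
C [-404.7 -275.2    0.7] mm
D [-419.  -391.6    0.9] mm
```

move_arm(
  series=[
    [[-0.027,-0.0183,0,0,0,0,0],[-0.027,-0.0183,0,0,0,0,0],[-0.027,-0.0183,0,0,0,0,0],[-0.027,-0.0183,0,0,0,0,0],[-0.027,-0.0183,0,0,0,0,0],[-0.027,-0.0183,0,0,0,0,0],[-0.027,-0.0183,0,0,0,0,0],[-0.027,-0.0183,0,0,0,0,0],[-0.027,-0.0183,0,0,0,0,0],[-0.027,-0.0183,0,0,0,0,0],[-0.027,-0.0183,0,0,0,0,0],[-0.027,-0.0183,0,0,0,0,0],[-0.027,-0.0183,0,0,0,0,0],[-0.027,-0.0183,0,0,0,0,0],[-0.027,-0.019,0,0,0,0,0],[0,0,0.03,0,0,0,0],[0,0,0.03,0,0,0,0],[0,0,0.02,0,0,0,0],[0,0,0,0,0,0,0],[0,0,0,0,0,0,0]],
  ],
  squeeze=40,
)

```text
clock: 1.77
tcp_pos: [0.5137, 0.1992, 0.1504]
orientation: [-0.588, -3.084, 0.003]
contact_force: [-0.1, 0.6, -0.6]
gripper_width: -0.006
grip_force: 0.0
```

```bash
python3 -c "
from h import *;go()
cv2.imwrite('pics/side1.png',manip.capture('side')[:,:,::-1])"
```

```text
t 1.77 tcp [0.5137 0.1992 0.1504] F [-0.1  0.6 -0.6] w -0.01
tool z [-0.0028 -0.0012 -1.    ] tool x [-0.9299  0.3678  0.0022]
A [-167.3   20.8   -0.4] mm
B [-181.4  -96.3   -0.2] mm
C [-0.3 -0.1 -0. ] mm
D [ -14.6 -116.5    0.2] mm
```

View pics/side1.png

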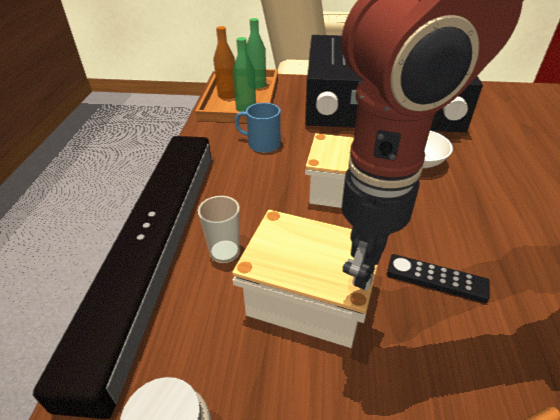

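The shut fingertips are over the front-left pad, near pixel (358,285). I'll go down slowly.

move_arm(
  series=[
    [[0,0,0.012,0,0,0,0],[0,0,0.01,0,0,0,0],[0,0,0.006,0,0,0,0],[0,0,0.002,0,0,0,0],[0,0,0.002,0,0,0,0],[0,0,0.002,0,0,0,0],[0,0,0,0,0,0,0]],
  ],
)

```text
clock: 2.4
tcp_pos: [0.5148, 0.1997, 0.1178]
orientation: [0.588, 3.085, 0.001]
contact_force: [-0.1, -0.8, -0.2]
gripper_width: 0.005
grip_force: 0.1
```

move_arm(
  series=[
    [[0,0,0.001,0,0,0,0],[0,0,0.001,0,0,0,0],[0,0,0.001,0,0,0,0],[0,0,0,0,0,0,0]],
  ],
)

```text
clock: 2.73
tcp_pos: [0.5148, 0.1998, 0.1165]
orientation: [0.588, 3.085, 0.002]
contact_force: [-2.8, -0.8, 12.6]
gripper_width: -0.001
grip_force: 5.7
```

move_arm(
  series=[
    [[0,0,0.001,0,0,0,0],[0,0,0.001,0,0,0,0],[0,0,0,0,0,0,0]],
  ],
)

```text
clock: 2.98
tcp_pos: [0.5148, 0.2001, 0.1148]
orientation: [0.588, 3.085, 0.002]
contact_force: [-3.6, -1.2, 13.0]
gripper_width: 0.001
grip_force: 6.5
```

move_arm(
  series=[
    [[0,0,0.001,0,0,0,0],[0,0,0.001,0,0,0,0],[0,0,0,0,0,0,0]],
  ],
)

```text
clock: 3.23
tcp_pos: [0.5148, 0.2003, 0.1129]
orientation: [0.588, 3.085, 0.003]
contact_force: [-3.7, -0.7, 13.7]
gripper_width: 0.001
grip_force: 6.9
```

move_arm(
  series=[
    [[0,0,0.001,0,0,0,0],[0,0,0.001,0,0,0,0],[0,0,0.001,0,0,0,0],[0,0,0,0,0,0,0]],
  ],
)

```text
clock: 3.57
tcp_pos: [0.5148, 0.2005, 0.1114]
orientation: [0.587, 3.085, 0.004]
contact_force: [-6.6, -0.9, 22.7]
gripper_width: -0.0
grip_force: 11.3
```

move_arm(
  series=[
    [[0,0,0.001,0,0,0,0],[0,0,0,0,0,0,0]],
  ],
)

```text
clock: 3.73
tcp_pos: [0.5148, 0.2005, 0.1112]
orientation: [0.587, 3.084, 0.004]
contact_force: [-7.5, -0.9, 27.7]
gripper_width: -0.003
grip_force: 13.9
```

move_arm(
  series=[
    [[0,0,0.001,0,0,0,0],[0,0,0,0,0,0,0]],
  ],
)

```text
clock: 3.9
tcp_pos: [0.5148, 0.2005, 0.1111]
orientation: [0.587, 3.084, 0.004]
contact_force: [-10.5, -2.4, 31.7]
gripper_width: 0.002
grip_force: 16.5
```

Front-left hit a hard stop at z = 0.111. I'll lift and go to front-right.

move_arm(
  series=[
    [[0,0,-0.01,0,0,0,0],[0,0,-0.026,0,0,0,0],[-0.0036,-0.029,0,0,0,0,0],[-0.0036,-0.029,0,0,0,0,0],[-0.0036,-0.029,0,0,0,0,0],[-0.0036,-0.029,0,0,0,0,0],[0,0,0,0,0,0,0],[0,0,0,0,0,0,0]],
  ],
)

```text
clock: 4.57
tcp_pos: [0.4851, 0.0841, 0.1416]
orientation: [0.595, 3.084, -0.001]
contact_force: [0.4, 0.4, 0.1]
gripper_width: 0.001
grip_force: 0.0
```

```bash
python3 -c "
from h import *;go()"
```

```text
t 4.57 tcp [0.4851 0.0841 0.1416] F [0.4 0.4 0.1] w 0.0
tool z [ 3.e-04 -8.e-04 -1.e+00] tool x [-9.282e-01  3.721e-01 -6.000e-04]
A [-151.  139.    0.] mm
B [-1.656e+02  2.200e+01  1.000e-01] mm
C [ 1.590e+01  1.174e+02 -1.000e-01] mm
D [ 1.1  1.  -0. ] mm
```

move_arm(
  series=[
    [[0.001,0.001,0.012,0,0,0,0],[0,0,0.006,0,0,0,0],[0,0,0.004,0,0,0,0],[0,0,0.001,0,0,0,0],[0,0,0.001,0,0,0,0],[0,0,0.001,0,0,0,0],[0,0,0.001,0,0,0,0],[0,0,0.001,0,0,0,0],[0,0,0,0,0,0,0]],
  ],
)

```text
clock: 5.32
tcp_pos: [0.4842, 0.0887, 0.1156]
orientation: [-0.586, -3.086, -0.001]
contact_force: [-3.8, 0.7, 9.0]
gripper_width: 0.004
grip_force: 4.7
```

move_arm(
  series=[
    [[0,0,0.001,0,0,0,0],[0,0,0.001,0,0,0,0],[0,0,0.001,0,0,0,0],[0,0,0,0,0,0,0]],
  ],
)

```text
clock: 5.65
tcp_pos: [0.484, 0.0887, 0.1127]
orientation: [-0.586, -3.085, -0.001]
contact_force: [-3.6, 0.3, 10.4]
gripper_width: 0.002
grip_force: 5.2
```

move_arm(
  series=[
    [[0,0,0.001,0,0,0,0],[0,0,0.001,0,0,0,0],[0,0,0,0,0,0,0]],
  ],
)

```text
clock: 5.9
tcp_pos: [0.4839, 0.0887, 0.1108]
orientation: [-0.586, -3.085, -0.001]
contact_force: [-4.3, 1.3, 11.3]
gripper_width: 0.001
grip_force: 5.9
```

move_arm(
  series=[
    [[0,0,0.001,0,0,0,0],[0,0,0.001,0,0,0,0],[0,0,0,0,0,0,0]],
  ],
)

```text
clock: 6.15
tcp_pos: [0.484, 0.0887, 0.1106]
orientation: [-0.586, -3.086, -0.002]
contact_force: [-8.4, -0.2, 24.6]
gripper_width: -0.001
grip_force: 12.7
```

move_arm(
  series=[
    [[0,0,0.001,0,0,0,0],[0,0,0.001,0,0,0,0],[0,0,0,0,0,0,0]],
  ],
)

```text
clock: 6.4
tcp_pos: [0.484, 0.0888, 0.1104]
orientation: [-0.587, -3.086, -0.002]
contact_force: [-11.9, 0.4, 38.6]
gripper_width: 0.004
grip_force: 19.7
```

Front-right is home at z = 0.1105. Next is back-right.

move_arm(
  series=[
    [[0,0,-0.01,0,0,0,0],[0,0,-0.028,0,0,0,0],[-0.028,0.003,0,0,0,0,0],[-0.028,0.003,0,0,0,0,0],[-0.028,0.003,0,0,0,0,0],[-0.028,0.003,0,0,0,0,0],[-0.028,0.003,0,0,0,0,0],[-0.028,0.003,0,0,0,0,0],[0,0,0,0,0,0,0],[0,0,0,0,0,0,0]],
  ],
)

```text
clock: 7.23
tcp_pos: [0.6483, 0.0419, 0.1428]
orientation: [0.59, 3.085, -0.001]
contact_force: [-0.6, 0.4, 0.7]
gripper_width: 0.007
grip_force: 0.0
```

```bash
python3 -c "
from h import *;go()"
```

```text
t 7.23 tcp [0.6483 0.0419 0.1428] F [-0.6  0.4  0.7] w 0.01
tool z [ 1.e-04 -5.e-04 -1.e+00] tool x [-9.294e-01  3.691e-01 -3.000e-04]
A [ 1.580e+01  1.176e+02 -1.000e-01] mm
B [ 1.6  0.6 -0. ] mm
C [ 1.828e+02  9.650e+01 -1.000e-01] mm
D [168.4 -19.9  -0. ] mm
```

move_arm(
  series=[
    [[0.0015,0.001,0.012,0,0,0,0],[0,0,0.006,0,0,0,0],[0,0,0.004,0,0,0,0],[0,0,0.001,0,0,0,0],[0,0,0.001,0,0,0,0],[0,0,0.001,0,0,0,0],[0,0,0.001,0,0,0,0],[0,0,0.001,0,0,0,0],[0,0,0,0,0,0,0]],
  ],
)

```text
clock: 7.98
tcp_pos: [0.6464, 0.0442, 0.1178]
orientation: [0.588, 3.086, 0.001]
contact_force: [-3.7, 0.2, 7.2]
gripper_width: -0.001
grip_force: 3.6
```

move_arm(
  series=[
    [[0,0,0.001,0,0,0,0],[0,0,0.001,0,0,0,0],[0,0,0.001,0,0,0,0],[0,0,0,0,0,0,0]],
  ],
)

```text
clock: 8.32
tcp_pos: [0.6464, 0.0441, 0.1157]
orientation: [0.588, 3.085, 0.001]
contact_force: [-4.3, -0.8, 10.2]
gripper_width: -0.0
grip_force: 5.5
```

move_arm(
  series=[
    [[0,0,0.001,0,0,0,0],[0,0,0.001,0,0,0,0],[0,0,0,0,0,0,0]],
  ],
)

```text
clock: 8.57
tcp_pos: [0.6464, 0.0439, 0.1138]
orientation: [0.588, 3.085, 0.0]
contact_force: [-4.9, -0.4, 11.6]
gripper_width: 0.0
grip_force: 5.8
```

move_arm(
  series=[
    [[0,0,0.001,0,0,0,0],[0,0,0.001,0,0,0,0],[0,0,0,0,0,0,0]],
  ],
)

```text
clock: 8.82
tcp_pos: [0.6464, 0.0437, 0.112]
orientation: [0.589, 3.085, -0.0]
contact_force: [-5.6, -0.8, 11.5]
gripper_width: 0.002
grip_force: 6.1
```

move_arm(
  series=[
    [[0,0,0.001,0,0,0,0],[0,0,0.001,0,0,0,0],[0,0,0,0,0,0,0]],
  ],
)

```text
clock: 9.07
tcp_pos: [0.6465, 0.0437, 0.1113]
orientation: [0.589, 3.085, 0.0]
contact_force: [-8.0, -1.0, 17.8]
gripper_width: -0.001
grip_force: 9.1
```

move_arm(
  series=[
    [[0,0,0.001,0,0,0,0],[0,0,0.001,0,0,0,0],[0,0,0,0,0,0,0]],
  ],
)

```text
clock: 9.32
tcp_pos: [0.6466, 0.0437, 0.1112]
orientation: [0.589, 3.084, 0.0]
contact_force: [-10.1, 0.0, 24.6]
gripper_width: -0.0
grip_force: 12.8
```

move_arm(
  series=[
    [[0,0,0.001,0,0,0,0],[0,0,0,0,0,0,0]],
  ],
)

```text
clock: 9.48
tcp_pos: [0.6467, 0.0436, 0.111]
orientation: [0.589, 3.084, 0.001]
contact_force: [-9.9, -0.8, 30.0]
gripper_width: 0.001
grip_force: 14.9
```

Back-right is home. The last corner is back-left.

move_arm(
  series=[
    [[0,0,-0.01,0,0,0,0],[0,0,-0.027,0,0,0,0],[0.0036,0.029,0,0,0,0,0],[0.0036,0.029,0,0,0,0,0],[0.0036,0.029,0,0,0,0,0],[0.0036,0.029,0,0,0,0,0],[0,0,0,0,0,0,0],[0,0,0,0,0,0,0]],
  ],
)

```text
clock: 10.15
tcp_pos: [0.6756, 0.1607, 0.1408]
orientation: [-0.581, -3.087, -0.003]
contact_force: [0.6, -0.1, -0.3]
gripper_width: 0.001
grip_force: 0.0
```

```bash
python3 -c "
from h import *;go()"
```

```text
t 10.15 tcp [0.6756 0.1607 0.1408] F [ 0.6 -0.1 -0.3] w 0.0
tool z [ 3.0e-04  1.8e-03 -1.0e+00] tool x [-9.316e-01  3.634e-01  4.000e-04]
A [-2.6 -2.9 -0. ] mm
B [ -16.1 -120.    -0.2] mm
C [164.5 -23.    0. ] mm
D [ 150.7 -139.5   -0.2] mm
```

move_arm(
  series=[
    [[-0.0015,-0.002,0.012,0,0,0,0],[0,0,0.006,0,0,0,0],[0,0,0.002,0,0,0,0],[0,0,0.001,0,0,0,0],[0,0,0.001,0,0,0,0],[0,0,0.001,0,0,0,0],[0,0,0.001,0,0,0,0],[0,0,0.001,0,0,0,0],[0,0,0,0,0,0,0]],
  ],
)

```text
clock: 10.9
tcp_pos: [0.6767, 0.1537, 0.1184]
orientation: [0.589, 3.085, -0.001]
contact_force: [-2.9, -1.6, 9.2]
gripper_width: 0.001
grip_force: 4.4
```

move_arm(
  series=[
    [[0,0,0.001,0,0,0,0],[0,0,0.001,0,0,0,0],[0,0,0.001,0,0,0,0],[0,0,0,0,0,0,0]],
  ],
)

```text
clock: 11.23
tcp_pos: [0.6768, 0.1536, 0.1156]
orientation: [0.589, 3.084, -0.001]
contact_force: [-3.9, -2.8, 8.5]
gripper_width: -0.001
grip_force: 4.0
```

move_arm(
  series=[
    [[0,0,0.001,0,0,0,0],[0,0,0.001,0,0,0,0],[0,0,0,0,0,0,0]],
  ],
)

```text
clock: 11.48
tcp_pos: [0.6768, 0.1537, 0.1137]
orientation: [0.589, 3.084, -0.001]
contact_force: [-2.8, -1.6, 7.5]
gripper_width: -0.001
grip_force: 4.0
```

move_arm(
  series=[
    [[0,0,0.001,0,0,0,0],[0,0,0.001,0,0,0,0],[0,0,0,0,0,0,0]],
  ],
)

```text
clock: 11.73
tcp_pos: [0.6769, 0.1538, 0.1117]
orientation: [0.589, 3.084, -0.001]
contact_force: [-3.0, -2.1, 8.1]
gripper_width: -0.001
grip_force: 4.1
```

move_arm(
  series=[
    [[0,0,0.001,0,0,0,0],[0,0,0.001,0,0,0,0],[0,0,0,0,0,0,0]],
  ],
)

```text
clock: 11.98
tcp_pos: [0.677, 0.1538, 0.1103]
orientation: [0.589, 3.084, -0.001]
contact_force: [-3.3, -2.0, 9.8]
gripper_width: -0.004
grip_force: 5.1
```

move_arm(
  series=[
    [[0,0,0.001,0,0,0,0],[0,0,0.001,0,0,0,0],[0,0,0,0,0,0,0]],
  ],
)

```text
clock: 12.23
tcp_pos: [0.6771, 0.1538, 0.1102]
orientation: [0.589, 3.083, -0.0]
contact_force: [-5.8, -3.0, 17.8]
gripper_width: 0.003
grip_force: 8.6
```

move_arm(
  series=[
    [[0,0,0.001,0,0,0,0],[0,0,0.001,0,0,0,0],[0,0,0,0,0,0,0]],
  ],
)

```text
clock: 12.48
tcp_pos: [0.6772, 0.1539, 0.1101]
orientation: [0.589, 3.083, 0.001]
contact_force: [-9.3, -2.5, 24.0]
gripper_width: -0.0
grip_force: 11.9
```

move_arm(
  series=[
    [[0,0,-0.01,0,0,0,0],[0,0,-0.035,0,0,0,0],[0,0,-0.04,0,0,0,0],[0,0,-0.04,0,0,0,0],[0.03,0,0,0,0,0,0],[0.03,0,0,0,0,0,0],[0.03,0,0,0,0,0,0],[0.03,0,0,0,0,0,0],[0.03,0.02,0,0,0,0,0],[0.03,0.02,0,0,0,0,0],[0.025,0.025,0,0,0,0,0],[0.025,0.025,0,0,0,0,0],[0.025,0.025,0,0,0,0,0],[0.025,0.025,0,0,0,0,0],[0.025,0.025,0,0,0,0,0],[0.025,0.025,0,0,0,0,0],[0,0,0,0,0,0,0]],
  ],
)

```text
clock: 13.9
tcp_pos: [0.432, 0.4632, 0.2281]
orientation: [-0.565, -3.084, -0.012]
contact_force: [-0.7, 1.4, 0.5]
gripper_width: 0.003
grip_force: 0.0
```

Run:
```python
from h import *;go()
a=manip.capture('top');b=manip.capture('side')
cv2.imwrite('pics/top2.png',a[:,:,::-1]);
cv2.imwrite('pics/side2.png',cv2.resize(b[190:350,200:400,::-1],(800,600)[:1]+(640-40,) if 0 else (750,600)))
p,s=pads(a,TB);q,t=pads(b,SB);print(p,q)
for u in p:
    w=plane("top",u,.11)
    v=min(q,key=lambda v:np.linalg.norm(plane("side",v,.11)-w))
    print(w.round(4),tri(u,v))
```

```text
t 13.9 tcp [0.432  0.4632 0.2281] F [-0.7  1.4  0.5] w 0.0
tool z [-0.005   0.0088 -0.9999] tool x [-0.9349  0.3547  0.0078]
A [-337.7 -199.4   -3.9] mm
B [-350.1 -316.6   -4.8] mm
C [-170.4 -217.9   -2.7] mm
D [-183.1 -334.5   -3.6] mm
[(np.float64(182.1), np.float64(190.4)), (np.float64(250.4), np.float64(206.5)), (np.float64(156.0), np.float64(289.4)), (np.float64(225.7), np.float64(306.0))] [(np.float64(272.8), np.float64(218.8)), (np.float64(373.0), np.float64(242.8)), (np.float64(244.8), np.float64(270.1)), (np.float64(271.1), np.float64(287.5)), (np.float64(357.2), np.float64(301.9))]
[0.6768 0.1598 0.11  ] (array([0.67595574, 0.15847159, 0.11511071]), np.float64(8.963944183191939e-05))
[0.6472 0.0453 0.11  ] (array([0.64677468, 0.04494226, 0.11432651]), np.float64(0.00016621961396797997))
[0.5136 0.2018 0.11  ] (array([0.51442829, 0.20037311, 0.11438712]), np.float64(0.0008842090211392134))
[0.4844 0.0877 0.11  ] (array([0.485016  , 0.08704848, 0.11477023]), np.float64(3.380640363759635e-05))
```

View pics/side2.png

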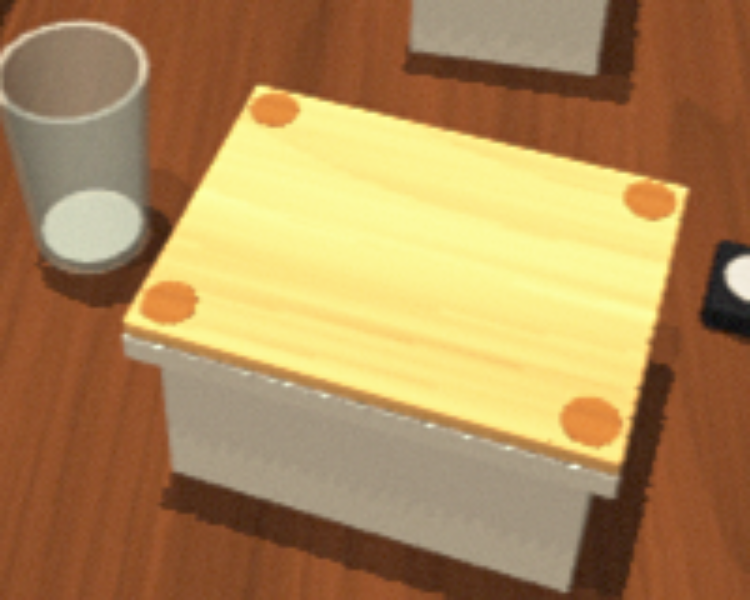

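View pics/top2.png

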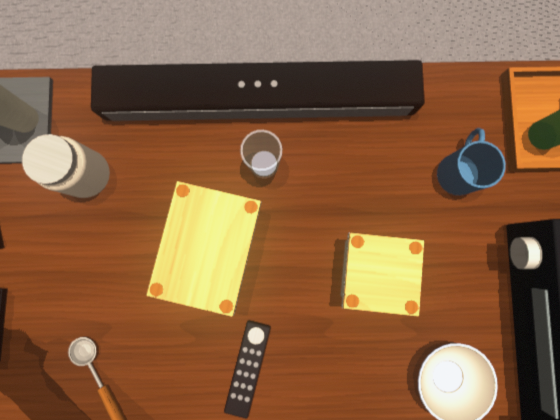

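All four pads came down 6.8–8.0 mm in the two views. The front and left edges look closed on the rim, and each corner hit a hard stop at z ≈ 0.110–0.111. The tub, square tub (384,274) and tumbler (262,153) are where they started. The arm is clear, so I'm handing in.

```bash
python3 -c "
from bench import manip;print(manip.job_done())"
```

```text
the job is handed in; nothing more can be done
None
```

The oblong tub's lid was pressed down corner by corner to a hard stop at all four pads and looks flush all round; the tubs and tumbler did not visibly move, and the job was handed in at about 14 s.

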